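# Change over the ring gauge on the surface plate

## Task

Swap the two steel ring gauges: the large one from the middle of the blue tray goes into the middle of the circle on the surface plate, and the small one from the plate goes onto the middle pad of the tray. The bottle and the magnifier hem the large gauge in, so first stand both of them aside on the dark green mat, and when the gauges are swapped put each back, upright, on the tray pad it came from. Do not knock anything over, and leave the stamp, the black tape and the screwdriver alone.

Things in the scene. Friction and masses are not known exactly. Their poses are not given: they have to be found in the camera images.
- bottle: white plastic bottle with a blue screw cap, 51 mm across, 83 mm tall, about 80 g; stands upright on one of the two end pads of the tray (which one varies), rising above the tray walls, so it can be gripped across the lane. A like bottle far back on the bench, by the bins, is not meant. Origin: centre of its underside; z up.
- magnifier: black standing magnifier (round, wider at the top, narrower below), 45 mm across, 49 mm tall, about 60 g; stands upright on the other end pad of the tray, rising 29 mm above the tray walls, so it can be gripped across the lane. Origin: centre of its underside; z up.
- large_gauge: large plain steel ring gauge, 52 mm outside diameter, 16 mm thick, about 120 g, lying flat on the middle pad of the tray, with only about 10 mm of gap to the bottle and to the magnifier and 5 mm to each long tray wall. Origin: centre of its underside; z up.
- small_gauge: small plain steel ring gauge, 44 mm outside diameter, 14 mm thick, about 120 g, lying flat at the centre of the surface plate's circle. Origin: centre of its underside; z up.
- tray: blue one-lane gauge tray, fixed: 72 mm (its x) by 206 mm (its y); floor 4 mm thick, walls 5 mm thick all round, wall tops 24 mm above the worktop; lane inside 62 mm wide, 196 mm long. Three dark round pads (58 mm) lie level with the floor at y = -60, 0 and +60 mm. Origin: centre of the underside, under the middle pad. A gauge in it lies lower than the walls: grip it along the lane (tray y).
- plate: dark steel surface plate, fixed, 110 x 110 mm, 16 mm thick, with an engraved white circle of 77 mm in the middle of its top. Origin: centre of its underside; z up.
- mat: dark green bench mat with a thin white border line, fixed, 200 mm (its x) by 130 mm (its y), 3 mm thick, flat and empty at the start; room for three things side by side along its x. Origin: centre of its underside.
- stamp: bystander: hand stamp with black knob and wooden foot, 25 x 48 mm, 58 mm tall, loose on the worktop. Origin: centre of its underside.
- black_tape: bystander: roll of black tape lying flat, 58 mm across, 19 mm high, loose on the worktop. Origin: centre of its underside.
- screwdriver: bystander: screwdriver with red handle, 182 mm long, 25 mm high, loose on the worktop. Origin: under its middle; y along it, handle at +y.
Things that resemble listed ones, but are neither listed nor needed, are in the scene too. Of the things that look like the bottle, the smaller one is meant.

How it is judged (in metres and radians):
On the way, in this order (a step that is already met when the one before it is completed fails the run):
1. bottle and magnifier both stand upright on the green mat (their centres over it) (x of bottle in the frame of mat between -0.1 and 0.1 m and y of bottle in the frame of mat between -0.065 and 0.065 m and z of bottle in the frame of mat between -0.001 and 0.008 m and angle between each of bottle, magnifier's own z axis and vertical below 0.15 rad and x of magnifier in the frame of mat between -0.1 and 0.1 m and y of magnifier in the frame of mat between -0.065 and 0.065 m and z of magnifier in the frame of mat between -0.001 and 0.008 m), for 0.2 s.
2. large gauge flat in the middle of the plate's circle and small gauge flat on the middle pad of the tray (horizontal distance between large_gauge and plate below 0.012 m and z of large_gauge in the frame of plate between 0.012 and 0.02 m and angle between each of large_gauge, small_gauge's own z axis and vertical below 0.1 rad and horizontal distance between small_gauge and tray below 0.012 m and z of small_gauge in the frame of tray between 0 and 0.008 m), for 0.2 s.
At the end, for the whole second after the job is handed in: The large gauge lies flat on the surface plate within 12 mm of the circle's centre; the small gauge lies flat on the tray floor within 12 mm of the middle pad's centre; bottle and magnifier each stand upright within 12 mm of where they stood at the start; all are released and at rest (all of step 2 and distance of each of bottle, magnifier from where it was at the start of the episode below 0.012 m and angle between each of bottle, magnifier's own z axis and vertical below 0.1 rad and linear speed of each of bottle, magnifier, large_gauge, small_gauge below 0.02 m/s); the robot touches nothing.
It fails at once if the bottle or the magnifier is knocked over (tilted over 0.6 rad) (angle between any of bottle, magnifier's own z axis and vertical above 0.6 rad).
It fails at once if the stamp, the black tape or the screwdriver is moved by more than 20 mm (distance of any of stamp, black_tape, screwdriver from where it was at the start of the episode above 0.02 m).
It also fails if it takes over 136 s, if anything falls off the work surface, if the arm or the gripper's body presses on something with over 40 N, if the wrist force passes 120 N, or if a joint passes its speed limit or range.

## Robot

A 6-joint arm with a two-finger parallel gripper is mounted at the origin on a cart in front of the work surface, level with it; the furniture and walls round the work are solid. World frame = base frame: x ahead of the robot, y to its left, z up, the work surface at z = 0. Lengths are in mm, angles in rad, forces in N, time in s.
With the tool pointing down it reaches from about 300 to 775 mm from the base axis. Payload 14.6 kg.
Tool frame: the origin (TCP) lies at the very end of the fingers, on their centre line; the grasp point (between the pads) lies 19 mm behind it; z points along the fingers, y is the line along which they close (so a half turn about z gives the same grasp; the last joint's range is limited). The gripper opens to 94 mm and grips with 3 to 60 N. Pads are 16 mm wide; open, the fingers measure 119 mm over their backs; the gripper's body (75 mm by 177 mm) begins 78 mm behind the grasp point.
Start: joints at [-1.245, 0.3, 1.521, -0, 1.321, -0.067], TCP at [210.519, -508.105, 205.446] pointing down, gripper open.
Joint ranges: [-3.03, 3.03], [-0.79, 2.21], [0.23, 2.52], [-1.04, 4.18], [0, 3.07], [-2.55, 2.55]. Speed limits (rad/s): [2.22, 2.22, 2.57, 3.14, 3.14, 3.14].

## Interface

Orientations are given as [roll, pitch, yaw] about the fixed x, y, z axes, in that order (R = Rz(yaw) Ry(pitch) Rx(roll)).
In Python, from cell import manip, optics gives the robot as it stands.
- The arm moves only by the shell command python3 -m crank 'ROWS' [FORCE]. ROWS is JSON, a list of rows, each a list of 7 numbers: the opening in per cent of the stroke, from 0 (shut) to 100 (fully open), then the shift along the tool's x, y, z in mm, then the turn, a rotation vector about the tool's x, y, z in rad. A call has 1 to 10 rows; each row is the pose to reach, as a shift and turn from the pose commanded when the call began, along the tool's axes at that moment; what a row does not reach only later rows make up. A row lasts 1/10 s, in which the tool goes at most 50 mm and 8.59 degrees, less where a joint would pass 70% of its speed; a pose out of reach is approached as far as the arm can. A call with a gripper value outside its range is refused whole. The fingers move at their own pace and stop on an object; FORCE is the grip in N (left out, the last holds). Time passes only in rows, so rows that repeat a pose let the fingers close. It gives the time, the measured TCP pose, the force, the opening and the grip force at its end, in the units of the state.
- manip.read_state(): the state, without advancing time (a new reading comes with each control period).
- optics.camera(name): name is "scene" or "top"; returns (picture, depth): 420x560x3 uint8, red, green, blue; 420x560 float32, mm along the optical axis (not along the pixel's ray), 0 where there is no reading.
- optics.calibration(name): a dict with "camera_matrix" (3x3 intrinsics, pixels), "R" (3x3) and "t" (3): a world point X has camera coordinates R X + t. Camera axes: x right, y down, z forward; pixel columns grow to the right and rows downward; lengths in mm; the calibration is good to about 2 mm. A picture is of the moment at which its call begins. calibration takes no time and is no camera call.
- manip.sign_off(): hands the job in; it is judged then, once.
The state is a dict: "clock": time; "joints": joint angles; "qd": joint speeds; "effort": joint torques, N m; "eef_pos": TCP position; "eef_rot": TCP orientation; "wrist_force": force on the tool from outside, world axes, zero at the start; "moment": the same for the moment, N m; "finger_gap": finger opening in mm; "finger_force": force on a finger pad.
Only numpy, scipy, OpenCV 4.12 (cv2) and the standard library are available. Lean on these libraries where they do the work, as an engineer would, in place of code of your own. Each camera call takes 0.05 s, during which the arm holds its last target. There are 200 camera calls.

## Working session

There is one attempt and no reset: what is moved stays moved. The work goes in short steps, Python scripts to look and compute and a shell command to move; the robot and the scene stay as the last step left them, time stands still between calls to the robot, and variables do not carry over. Pictures are saved under pics/ and viewed, at most 14 in all, crops included, and the job is handed in when it is done.

```bash
ls; mkdir -p pics
python3 - <<'E'
from cell import manip, optics
import cv2, numpy as np
print(manip.read_state())
for n in("scene","top"):
    p,d=optics.camera(n); cv2.imwrite(f"pics/{n}0.png",p[:,:,::-1]); np.savez(f"{n}0.npz",p=p,d=d)
    print(n,optics.calibration(n))
E
```

```text
pics
{'clock': 0.0, 'joints': array([-1.24458646e+00,  3.00452610e-01,  1.52158157e+00, -2.13495537e-05,
        1.32069704e+00, -6.65994179e-02]), 'qd': array([ 0.00043792,  0.00125206, -0.00072887,  0.00097757,  0.00119755,
        0.00069194]), 'effort': array([-7.48854836e-04, -5.31803691e+01, -3.52741635e+01,  7.07976683e-02,
        2.45307258e-02, -1.48669164e-04]), 'eef_pos': array([ 210.43993278, -507.86433905,  204.89626387]), 'eef_rot': array([-3.14045523e+00, -5.51384809e-05,  3.92814551e-01]), 'wrist_force': array([-0.10072596, -0.27717056, -0.05274854]), 'moment': array([-0.00594201, -0.02859773, -0.03206373]), 'finger_force': 0.0, 'finger_gap': 93.54759531609334}
scene {'camera_matrix': array([[506.49167359,   0.        , 275.5180111 ],
       [  0.        , 506.49167359, 213.32447861],
       [  0.        ,   0.        ,   1.        ]]), 'R': array([[-0.28135612,  0.95945306,  0.01698695],
       [ 0.77224643,  0.23689553, -0.58950485],
       [-0.56962636, -0.15274268, -0.80758621]]), 't': array([ 151.89379169, -434.87514105, 1596.853844  ])}
top {'camera_matrix': array([[449.49936286,   0.        , 280.14758695],
       [  0.        , 449.49936286, 208.63379145],
       [  0.        ,   0.        ,   1.        ]]), 'R': array([[-1.65375668e-02, -9.99857774e-01, -3.30765149e-03],
       [-9.88864788e-01,  1.68448837e-02, -1.47860340e-01],
       [ 1.47895027e-01,  8.25569844e-04, -9.89002720e-01]]), 't': array([  22.86063993,  585.63367621, 1228.90554986])}
```

View pics/top0.png

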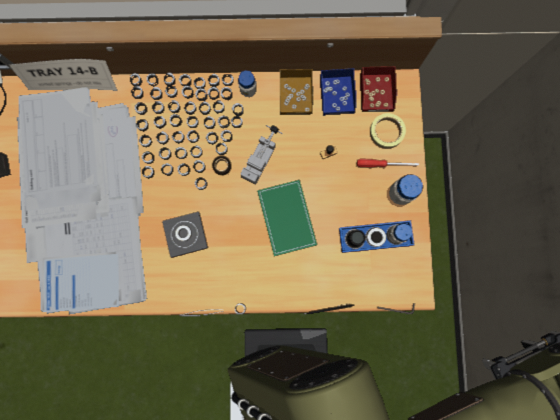

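View pics/scene0.png

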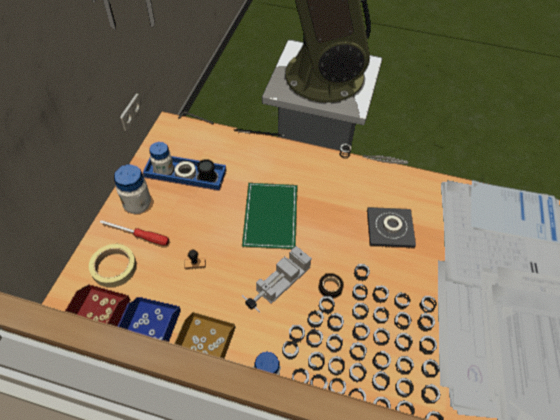

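The top view shows the tray at about (376,236), with the bottle at (401,232), the large gauge at (377,237) and the magnifier at (356,238). The plate and small gauge are at (184,233), the mat is at (288,217), and the larger decoy bottle is at (407,188). The scene view agrees: bottle (160,158), gauge (186,169), magnifier (206,169), plate (391,226).

```bash
cat > h.py <<'E'
import numpy as np, cv2
from cell import manip, optics
def grab(n):
    p,d=optics.camera(n); return p,d
def world(n,d):
    c=optics.calibration(n);K=c["camera_matrix"];v,u=np.mgrid[:420,:560]
    X=np.stack([(u-K[0,2])/K[0,0]*d,(v-K[1,2])/K[1,1]*d,d],-1)
    return (X-c["t"])@c["R"]
def ray(n,u,v):
    c=optics.calibration(n);r=np.linalg.solve(c["camera_matrix"],[u,v,1])
    return -c["R"].T@c["t"], c["R"].T@r
def onz(n,u,v,z):
    o,r=ray(n,u,v);return o+r*(z-o[2])/r[2]
def tri(a,b):  # (u,v) top, (u,v) scene
    o1,r1=ray("top",*a);o2,r2=ray("scene",*b)
    s=np.linalg.lstsq(np.c_[r1,-r2],o2-o1,rcond=None)[0]
    p,q=o1+s[0]*r1,o2+s[1]*r2; return (p+q)/2,np.linalg.norm(p-q)
def blob(m,box):
    x0,y0,x1,y1=box;k=np.zeros(m.shape,np.uint8);k[y0:y1,x0:x1]=m[y0:y1,x0:x1]
    cs=cv2.findContours(k,cv2.RETR_EXTERNAL,cv2.CHAIN_APPROX_NONE)[0]
    return max(cs,key=cv2.contourArea)
E
cat > m.py <<'E'
from h import *
np.set_printoptions(precision=1,suppress=True)
I={n:np.load(n+"0.npz") for n in("top","scene")}
B={"top":dict(tray=(335,215,420,258),plate=(155,205,215,262),mat=(250,170,325,262),gL=(366,226,387,249),gS=(170,220,197,246)),
"scene":dict(tray=(138,138,232,195),plate=(360,200,422,255),mat=(235,175,305,255),gL=(172,158,197,180),gS=(375,210,408,238))}
cen={}
for n in I:
    p=I[n]["p"];W=world(n,I[n]["d"]);hsv=cv2.cvtColor(p,cv2.COLOR_RGB2HSV);H,S,V=cv2.split(hsv)
    print(n)
    M=dict(mat=((H>50)&(H<90)&(S>100)), plate=((S<90)|(V<90)), gL=((S<70)&(V>130)), gS=((S<70)&(V>150)))
    for k,m in M.items():
        c=blob(m.astype(np.uint8),B[n][k]);r=cv2.minAreaRect(c)
        h=cv2.convexHull(c);q=cv2.moments(h);uv=(q["m10"]/q["m00"],q["m01"]/q["m00"]);cen[n,k]=uv
        z={"mat":3,"plate":16,"gL":20,"gS":30}[k]
        w=np.array([onz(n,*x[0],z)[:2] for x in h],np.float32);rr=cv2.minAreaRect(w)
        print(k,np.array(uv),np.array(rr[0]),np.array(rr[1]),rr[2])
    x0,y0,x1,y1=B[n]["tray"];w=W[y0:y1,x0:x1].reshape(-1,3);hh=H[y0:y1,x0:x1].ravel();ss=S[y0:y1,x0:x1].ravel();vv=V[y0:y1,x0:x1].ravel()
    bl=(hh>100)&(hh<128)&(ss>110)
    t=w[bl&(w[:,2]>17)&(w[:,2]<30)];rr=cv2.minAreaRect(t[:,:2].astype(np.float32));print("tray",rr,t[:,2].max())
    for nm,a,b in(("bottle",70,100),("magn",40,60)):
        t=w[(w[:,2]>a)&(w[:,2]<b)];
        t=t[t[:,2]>np.percentile(t[:,2],90)-5];cc=cv2.minEnclosingCircle(t[:,:2].astype(np.float32));print(nm,len(t),t.mean(0),np.percentile(t[:,2],[10,50,90]),cc)
    t=w[(w[:,2]>33)&(w[:,2]<60)&(vv<70)];print("magn dark",len(t),t.mean(0),t.min(0),t.max(0))
for k in("mat","plate","gL","gS"):print("tri",k,*tri(cen["top",k],cen["scene",k]))
E
python3 m.py; python3 -c "
import cv2
a=cv2.imread('pics/top0.png')[205:265,325:425];b=cv2.imread('pics/scene0.png')[130:200,135:235]
a=cv2.resize(a,(600,360),interpolation=0)[:290];b=cv2.resize(b[:60],(500,300),interpolation=0);import numpy as np
o=np.zeros((600,600,3),np.uint8);o[:290]=a;o[295:595,:500]=b;cv2.imwrite('pics/crop1.png',o)"
```

```text
top
mat [286.6 217.3] [567.6  -5.4] [182.5 111.3] 13.622615814208984
plate [184.5 234.2] [521. 289.] [109.3 108.9] 13.86939811706543
gL [376.3 236.7] [ 503.7 -260. ] [51.7 51.3] 43.10520935058594
gS [182.4 232.8] [522.8 291.6] [42.9 39.9] 89.03751373291016
tray ((505.0776672363281, -259.17108154296875), (69.13356018066406, 203.6753692626953), 4.7431464195251465) 29.4971016465652
bottle 197 [ 510.8 -320.    87.9] [85.6 87.5 90.1] ((511.03076171875, -319.81134033203125), 23.556293487548828)
magn 132 [ 501.7 -220.6   53.1] [50.4 52.7 56.8] ((506.7923889160156, -252.70994567871094), 73.45108795166016)
magn dark 133 [ 500.6 -204.9   49.1] [ 478.9 -311.7   33.5] [ 520.9 -179.    56.9]
scene
mat [270.4 215. ] [566.9  -7.4] [188.2 119.9] 16.126123428344727
plate [390.6 227.2] [528.4 289.4] [114.8 109.3] 13.783018112182617
gL [184.6 168.5] [ 505.2 -260.1] [52.5 51.5] 74.80028533935547
gS [392.6 222.7] [525.7 291.3] [42.9 40.5] 50.54534912109375
tray ((509.8999328613281, -258.1693420410156), (74.02350616455078, 204.8362274169922), 4.738546848297119) 28.181374291657466
bottle 209 [ 537.5 -316.6   88.3] [85.3 87.3 93.3] ((570.7394409179688, -314.1267395019531), 79.2578125)
magn 105 [ 530.7 -271.4   54.8] [51.5 53.9 58.9] ((559.1380004882812, -251.94483947753906), 96.74604797363281)
magn dark 203 [ 509.5 -204.    46.3] [ 481.8 -305.4   33.9] [ 626.7 -177.5   54.6]
tri mat [567.   -5.5  -4.4] 0.15044697437682264
tri plate [521.8 291.1   4.6] 0.47871030076293464
tri gL [ 504.1 -260.6   18.1] 0.20322548618130226
tri gS [523.6 292.   26.8] 0.7887716654578781
```

View pics/crop1.png

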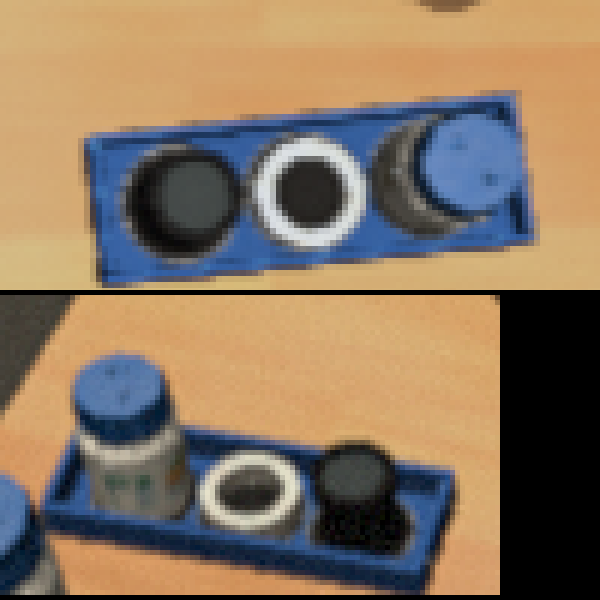

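The crop shows bottle, large gauge and magnifier at top px (404,232), (376.5,237) and (358,237.5). I still need to triangulate the bottle and magnifier tops and check the neighbouring obstacles.

```bash
cat > m2.py <<'E'
from h import *
np.set_printoptions(precision=1,suppress=True)
p,d=I=[np.load("top0.npz")[k] for k in "pd"];W=world("top",d)
S=np.load("scene0.npz")["p"]
print("magn tri",*tri((357.8,237.5),(206.0,166.4)),"bottle cap tri",*tri((403.5,232),(159.2,148.5)))
print("magn onz53",onz("top",357.8,237.5,53),onz("scene",206,166.4,53))
def reg(nm,b,lo):
    x0,y0,x1,y1=b;w=W[y0:y1,x0:x1].reshape(-1,3);t=w[w[:,2]>lo];print(nm,t[:,:2].min(0),t[:,:2].max(0),"ztop",np.percentile(t[:,2],[50,97]))
reg("decoy",(388,170,425,206),50);reg("vise",(235,125,285,188),15);reg("stamp",(318,142,340,162),15)
reg("magn",(345,226,366,250),45);reg("tape",(210,152,234,178),8)
w=W[222:246,172:196].reshape(-1,3);print("plate/gauge z",np.percentile(w[:,2],[5,25,50,75,95]))
w=W[200:235,275:300].reshape(-1,3);print("mat z",np.median(w[:,2]))
w=W[229:245,369:385].reshape(-1,3);print("gL z",np.percentile(w[:,2],[10,50,90]))
E
python3 m2.py
```

```text
magn tri [ 500.  -201.6   42.5] 3.7250826527836596 bottle cap tri [ 509.8 -320.2   81.8] 2.6314154348557954
magn onz53 [ 499.7 -201.6   53. ] [ 508.2 -195.4   53. ]
decoy [ 397.7 -374.1] [665.5  12. ] ztop [112.3 118.6]
vise [397.7   3.9] [843.9 143.3] ztop [39.4 50.1]
stamp [ 397.7 -149. ] [771.5  12. ] ztop [  52.3 1302.1]
magn [ 397.7 -223. ] [520.9  12. ] ztop [50.2 55.5]
tape [397.7  12. ] [762.8 210.8] ztop [17.6 23.9]
plate/gauge z [12.9 15.4 17.5 21.3 31.6]
mat z 2.788295310665538
gL z [ 2.2 10.5 21.1]
```

```bash
cat > go.py <<'E'
import sys
from h import *
from scipy.spatial.transform import Rotation as Ro
s=manip.read_state();x,y,z,yaw=map(float,sys.argv[1:5])
R=Ro.from_euler("xyz",s["eef_rot"]);T=Ro.from_euler("xyz",[np.pi,0,yaw])
np.set_printoptions(precision=3,suppress=True)
print(s["clock"],"at",s["eef_pos"],s["eef_rot"],"q",s["joints"])
print("shift",R.inv().apply(np.array([x,y,z])-s["eef_pos"]),"turn",(R.inv()*T).as_rotvec())
E
python3 go.py 510.5 -320 160 1.653
```

```text
0.1 at [ 210.423 -507.884  204.951] [-3.141 -0.     0.393] q [-1.245  0.3    1.522 -0.     1.321 -0.067]
shift [349.135 -58.68   45.033] turn [-0.001 -0.001 -1.26 ]
```

```bash
python3 -m crank '[[100,40,-7,5,0,0,-0.14],[100,80,-13,10,0,0,-0.28],[100,120,-20,15,0,0,-0.42],[100,160,-27,20,0,0,-0.56],[100,200,-34,25,0,0,-0.7],[100,240,-40,30,0,0,-0.84],[100,280,-47,36,0,0,-0.98],[100,320,-54,41,0,0,-1.12],[100,349,-58.5,45,0,0,-1.26],[100,349,-58.5,45,0,0,-1.26]]' 15; python3 go.py 510.5 -320 34 1.653
```

```text
clock: 1.1
eef_pos: [512.5, -318.1, 159.2]
eef_rot: [-3.141, -0.001, 1.66]
wrist_force: [0.5, -0.4, -0.3]
finger_gap: 93.7
finger_force: 0.0
1.1 at [ 512.463 -318.144  159.166] [-3.141 -0.001  1.66 ] q [-0.616  0.458  1.415  0.     1.271 -0.706]
shift [ -1.847  -1.989 125.166] turn [-0.001 -0.001  0.007]
```

```bash
python3 -m crank '[[100,0,0,0,0,0,0],[100,0,0,0,0,0,0],[100,0,0,0,0,0,0]]'; python3 go.py 510.5 -320 34 1.653
python3 - <<'E'
from h import *
for n in("scene","top"):
    p,d=optics.camera(n); np.savez(n+"1.npz",p=p,d=d); cv2.imwrite("pics/%s1.png"%n,p[:,:,::-1])
a=cv2.imread("pics/scene1.png")[90:250,80:280];cv2.imwrite("pics/c2.png",cv2.resize(a,(750,600)))
E
```

```text
clock: 1.4
eef_pos: [509.8, -321.3, 160.7]
eef_rot: [3.141, 0.0, 1.65]
wrist_force: [-0.6, 0.1, -0.9]
finger_gap: 93.8
finger_force: 0.0
1.4 at [ 509.81  -321.274  160.721] [3.141 0.    1.65 ] q [-0.623  0.454  1.417 -0.     1.271 -0.703]
shift [  1.243   0.768 126.721] turn [ 0.     0.    -0.003]
```

View pics/c2.png

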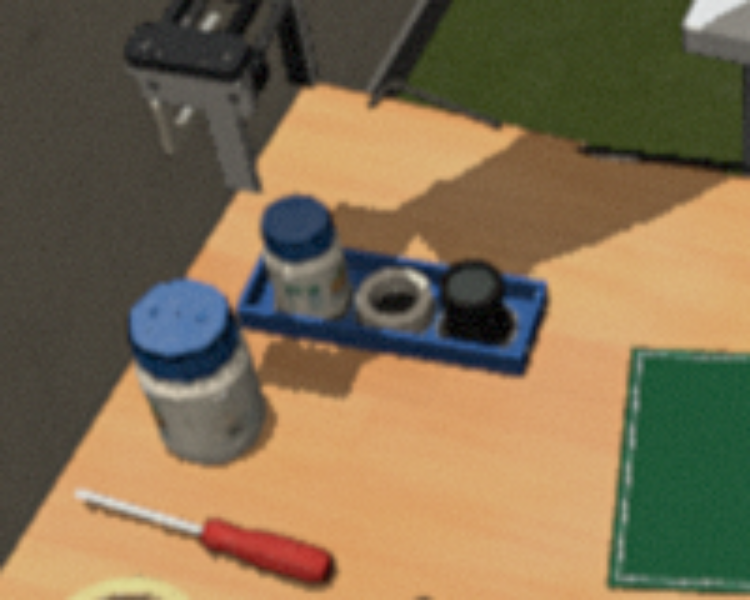

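The gripper hangs above and behind the bottle at crop px (220,150), and nothing has moved. I'll check the finger projection before descending.

Run:
```python
from h import *
c=optics.calibration("scene")
for X in([557,-317,160],[463,-325,160]):
    q=c["camera_matrix"]@(c["R"]@np.array(X)+c["t"]);q=q[:2]/q[2];print(q,(q-[80,90])*3.75)
```

```text
[146.12519105 139.74469234] [247.96946645 186.54259626]
[159.36303009 112.86333597] [297.61136286  85.73750988]
```

Finger tip lands where predicted (248,187). Descending.

```bash
python3 -m crank '[[100,0.5,0,30,0,0,0],[100,0.5,0,60,0,0,0],[100,0.5,0,90,0,0,0],[100,0.5,0,110,0,0,0],[100,0.5,0,120,0,0,0],[100,0.5,0,127,0,0,0],[100,0.5,0,127,0,0,0],[100,0.5,0,127,0,0,0],[100,0.5,0,127,0,0,0]]'; python3 go.py 510.5 -320 33 1.653
```

```text
clock: 2.4
eef_pos: [510.9, -320.3, 34.5]
eef_rot: [3.14, 0.001, 1.653]
wrist_force: [0.1, -0.2, 0.2]
finger_gap: 94.1
finger_force: 0.0
2.4 at [ 510.91  -320.277   34.48 ] [3.14  0.001 1.653] q [-0.621  0.6    1.514 -0.     1.026 -0.703]
shift [ 0.311 -0.388  1.479] turn [ 0.001  0.001 -0.   ]
```

```bash
python3 -m crank '[[50,0,0,1,0,0,0],[45,0,0,1,0,0,0],[45,0,0,1,0,0,0],[40,0,0,1,0,0,0],[40,0,0,1,0,0,0],[40,0,0,1,0,0,0],[40,0,0,1,0,0,0],[40,0,0,1,0,0,0]]' 15
```

```text
clock: 3.2
eef_pos: [510.5, -320.0, 32.5]
eef_rot: [3.142, 0.0, 1.653]
wrist_force: [0.4, 0.6, -0.5]
finger_gap: 50.1
finger_force: 15.0
```

Gripped at 50 mm. Lift.

```bash
python3 -m crank '[[40,0,0,-10,0,0,0],[40,0,0,-30,0,0,0],[40,0,0,-55,0,0,0],[40,0,0,-80,0,0,0],[40,0,0,-100,0,0,0],[40,0,0,-110,0,0,0],[40,0,0,-110,0,0,0],[40,0,0,-110,0,0,0]]'; python3 go.py 624 8 142 1.653
```

```text
clock: 4.0
eef_pos: [510.2, -319.8, 141.6]
eef_rot: [-3.141, -0.001, 1.653]
wrist_force: [-0.5, 1.0, -0.5]
finger_gap: 50.2
finger_force: 15.0
4.0 at [ 510.204 -319.761  141.638] [-3.141 -0.001  1.653] q [-0.621  0.471  1.437 -0.     1.234 -0.703]
shift [317.334 140.271  -0.26 ] turn [-0.001 -0.001 -0.   ]
```

```bash
python3 -m crank '[[40,20,10,0,0,0,0],[40,55,24,0,0,0,0],[40,95,42,0,0,0,0],[40,135,60,0,0,0,0],[40,175,77,0,0,0,0],[40,215,95,0,0,0,0],[40,255,113,0,0,0,0],[40,290,128,0,0,0,0],[40,310,137,0,0,0,0],[40,317,140,0,0,0,0]]';python3 -m crank '[[40,0,0,0,0,0,0],[40,0,0,0,0,0,0],[40,0,0,0,0,0,0],[40,0,0,0,0,0,0]]'; python3 go.py 624 8 32.5 1.653
```

```text
clock: 5.0
eef_pos: [623.9, 9.5, 140.9]
eef_rot: [-3.139, -0.0, 1.655]
wrist_force: [0.3, -1.1, -0.5]
finger_gap: 49.9
finger_force: 15.0
clock: 5.4
eef_pos: [623.9, 6.4, 142.5]
eef_rot: [-3.142, 0.0, 1.652]
wrist_force: [0.8, -0.6, -0.9]
finger_gap: 50.2
finger_force: 15.0
5.4 at [623.907   6.389 142.48 ] [-3.142  0.     1.652] q [-0.048  0.517  1.367 -0.     1.258 -0.129]
shift [  1.602   0.226 109.98 ] turn [-0.     0.    -0.001]
```

```bash
python3 -m crank '[[40,0,0,20,0,0,0],[40,0,0,50,0,0,0],[40,0,0,75,0,0,0],[40,0,0,93,0,0,0],[40,0,0,102,0,0,0],[40,0,0,106,0,0,0],[40,0,0,108,0,0,0],[40,0,0,109,0,0,0],[40,0,0,109,0,0,0],[40,0,0,109,0,0,0]]'; python3 go.py 624 8 31.5 1.653
```

```text
clock: 6.4
eef_pos: [624.3, 7.4, 34.0]
eef_rot: [3.141, 0.0, 1.653]
wrist_force: [0.0, 0.3, -0.3]
finger_gap: 50.1
finger_force: 15.0
6.4 at [624.333   7.448  34.027] [3.141 0.    1.653] q [-0.047  0.642  1.445  0.     1.054 -0.129]
shift [ 0.578 -0.289  2.527] turn [ 0.001  0.    -0.   ]
```

```bash
python3 -m crank '[[40,0,0,1,0,0,0],[40,0,0,1.5,0,0,0],[40,0,0,2,0,0,0],[40,0,0,2,0,0,0],[40,0,0,2,0,0,0]]'; python3 go.py 624 8 31.5 1.653
```

```text
clock: 6.9
eef_pos: [624.1, 7.4, 31.5]
eef_rot: [3.142, 0.0, 1.653]
wrist_force: [0.0, 0.4, -0.4]
finger_gap: 50.0
finger_force: 15.0
6.9 at [624.112   7.431  31.485] [3.142 0.    1.653] q [-0.047  0.645  1.446  0.     1.05  -0.129]
shift [ 0.576 -0.065 -0.015] turn [ 0.  0. -0.]
```

```bash
python3 -m crank '[[40,0,0,0.7,0,0,0],[40,0,0,0.7,0,0,0],[40,0,0,0.7,0,0,0]]';python3 -m crank '[[40,0,0,0.7,0,0,0],[40,0,0,0.7,0,0,0],[40,0,0,0.7,0,0,0]]'
```

```text
clock: 7.2
eef_pos: [624.1, 7.4, 31.4]
eef_rot: [3.141, 0.0, 1.653]
wrist_force: [-3.5, 0.2, 6.5]
finger_gap: 50.0
finger_force: 15.0
clock: 7.5
eef_pos: [624.2, 7.4, 31.4]
eef_rot: [3.141, 0.0, 1.653]
wrist_force: [-7.0, 0.3, 13.1]
finger_gap: 50.0
finger_force: 15.0
```

Contact. Release to 80 % and lift clear.

```bash
python3 -m crank '[[60,0,0,-1,0,0,0],[80,0,0,-1,0,0,0],[80,0,0,-1,0,0,0],[80,0,0,-1,0,0,0],[80,0,0,-20,0,0,0],[80,0,0,-50,0,0,0],[80,0,0,-80,0,0,0],[80,0,0,-100,0,0,0],[80,0,0,-110,0,0,0],[80,0,0,-110,0,0,0]]'; python3 go.py 500 -200.5 142 1.653
```

```text
clock: 8.5
eef_pos: [624.5, 7.4, 140.9]
eef_rot: [3.14, 0.0, 1.653]
wrist_force: [-0.0, -0.8, 0.1]
finger_gap: 75.3
finger_force: 0.0
8.5 at [624.467   7.445 140.909] [3.14  0.    1.653] q [-0.047  0.519  1.368  0.     1.253 -0.129]
shift [-197.045 -141.09    -1.296] turn [ 0.002  0.    -0.   ]
```

```bash
python3 -m crank '[[100,-25,-18,0,0,0,0],[100,-65,-47,0,0,0,0],[100,-105,-75,0,0,0,0],[100,-145,-104,0,0,0,0],[100,-180,-129,0,0,0,0],[100,-197,-141,0,0,0,0],[100,-197,-141,0,0,0,0],[100,-197,-141,0,0,0,0],[100,-197,-141,0,0,0,0],[100,-197,-141,0,0,0,0]]'; python3 go.py 500 -200.5 31 1.653
python3 - <<'E'
from h import *
for n in("scene","top"):
    p,d=optics.camera(n); np.savez(n+"2.npz",p=p,d=d); cv2.imwrite("pics/%s2.png"%n,p[:,:,::-1])
a=cv2.imread("pics/scene2.png")[100:260,110:320];cv2.imwrite("pics/c3.png",cv2.resize(a,(787,600)))
E
```

```text
clock: 9.5
eef_pos: [500.1, -199.5, 139.7]
eef_rot: [-3.141, -0.0, 1.654]
wrist_force: [-1.2, -0.2, -0.1]
finger_gap: 93.9
finger_force: 0.0
9.5 at [ 500.131 -199.455  139.694] [-3.141 -0.     1.654] q [-0.448  0.338  1.631  0.     1.173 -0.531]
shift [ -1.063  -0.178 108.693] turn [-0.    -0.     0.001]
```

View pics/c3.png

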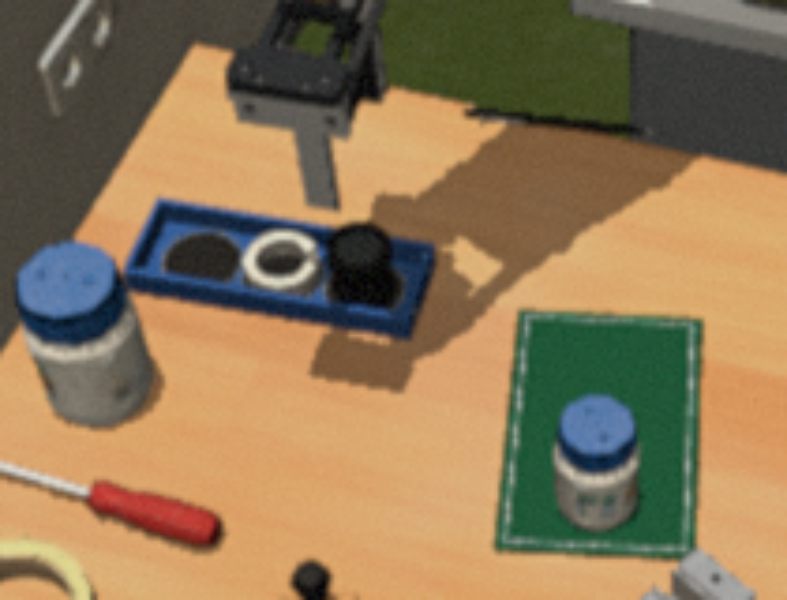

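Bottle stands upright on the mat (597,470); the gripper is at (310,150) above the magnifier (362,255). Descending onto the magnifier.

```bash
python3 -m crank '[[100,-0.5,0,30,0,0,0],[100,-0.5,0,60,0,0,0],[100,-0.5,0,85,0,0,0],[100,-0.5,0,100,0,0,0],[100,-0.5,0,108,0,0,0],[100,-0.5,0,109,0,0,0],[100,-0.5,0,109,0,0,0],[100,-0.5,0,109,0,0,0],[100,-0.5,0,109,0,0,0],[100,-0.5,0,109,0,0,0]]';python3 -m crank '[[45,0,0,0,0,0,0],[45,0,0,0,0,0,0],[35,0,0,0,0,0,0],[35,0,0,0,0,0,0],[35,0,0,0,0,0,0],[35,0,0,0,0,0,0],[35,0,0,0,0,0,0],[35,0,0,0,0,0,0]]' 12
```

```text
clock: 10.6
eef_pos: [499.9, -201.0, 31.5]
eef_rot: [3.141, 0.0, 1.653]
wrist_force: [-1.1, 0.2, -0.7]
finger_gap: 93.9
finger_force: 0.0
clock: 11.4
eef_pos: [499.7, -201.0, 31.0]
eef_rot: [3.142, -0.0, 1.653]
wrist_force: [-0.0, 0.7, 0.0]
finger_gap: 44.1
finger_force: 12.0
```

```bash
python3 -m crank '[[35,0,0,-10,0,0,0],[35,0,0,-30,0,0,0],[35,0,0,-55,0,0,0],[35,0,0,-80,0,0,0],[35,0,0,-95,0,0,0],[35,0,0,-100,0,0,0],[35,0,0,-100,0,0,0],[35,0,0,-100,0,0,0]]'; python3 go.py 509 -20 131 1.653
```

```text
clock: 12.2
eef_pos: [499.4, -200.8, 130.3]
eef_rot: [-3.141, -0.001, 1.653]
wrist_force: [-0.4, 0.6, 0.5]
finger_gap: 44.0
finger_force: 12.0
12.2 at [ 499.384 -200.796  130.33 ] [-3.141 -0.001  1.653] q [-0.45   0.349  1.64  -0.     1.154 -0.532]
shift [179.401  24.393  -0.596] turn [-0.001 -0.001 -0.   ]
```

```bash
python3 -m crank '[[35,20,3,0,0,0,0],[35,50,7,0,0,0,0],[35,85,12,0,0,0,0],[35,120,17,0,0,0,0],[35,150,21,0,0,0,0],[35,170,23,0,0,0,0],[35,179,24,0,0,0,0],[35,179,24,0,0,0,0],[35,179,24,0,0,0,0],[35,179,24,0,0,0,0]]'; python3 -m crank '[[35,0,0,20,0,0,0],[35,0,0,50,0,0,0],[35,0,0,75,0,0,0],[35,0,0,90,0,0,0],[35,0,0,96,0,0,0],[35,0,0,98,0,0,0],[35,0,0,99,0,0,0],[35,0,0,99,0,0,0],[35,0,0,99,0,0,0],[35,0,0,99,0,0,0]]';python3 go.py 509 -20 30 1.653
```

```text
clock: 13.2
eef_pos: [508.9, -21.5, 130.9]
eef_rot: [-3.141, 0.0, 1.652]
wrist_force: [-0.1, -0.1, -0.1]
finger_gap: 44.0
finger_force: 12.0
clock: 14.2
eef_pos: [509.2, -20.6, 32.5]
eef_rot: [3.141, 0.0, 1.653]
wrist_force: [0.5, 0.4, -0.4]
finger_gap: 44.2
finger_force: 12.0
14.2 at [509.21  -20.641  32.491] [3.141 0.    1.653] q [-0.112  0.43   1.792  0.     0.919 -0.194]
shift [ 0.657 -0.159  2.491] turn [ 0.001  0.    -0.   ]
```

```bash
python3 -m crank '[[35,0,0,0.7,0,0,0],[35,0,0,1.2,0,0,0],[35,0,0,1.5,0,0,0],[35,0,0,1.5,0,0,0],[35,0,0,1.5,0,0,0]]';python3 -m crank '[[35,0,0,0.7,0,0,0],[35,0,0,0.7,0,0,0],[35,0,0,0.7,0,0,0]]'
```

```text
clock: 14.7
eef_pos: [509.0, -20.6, 30.5]
eef_rot: [-3.142, -0.0, 1.653]
wrist_force: [0.3, 0.3, -1.1]
finger_gap: 43.9
finger_force: 12.0
clock: 15.0
eef_pos: [509.1, -20.6, 30.0]
eef_rot: [3.141, 0.0, 1.653]
wrist_force: [-0.1, -0.7, 1.4]
finger_gap: 44.1
finger_force: 12.0
```

```bash
python3 -m crank '[[60,0,0,-0.7,0,0,0],[75,0,0,-0.7,0,0,0],[75,0,0,-0.7,0,0,0],[75,0,0,-0.7,0,0,0],[75,0,0,-20,0,0,0],[75,0,0,-50,0,0,0],[75,0,0,-80,0,0,0],[75,0,0,-100,0,0,0],[75,0,0,-110,0,0,0],[75,0,0,-110,0,0,0]]'; python3 go.py 523.5 291.5 140 0.083
```

```text
clock: 16.0
eef_pos: [509.4, -20.6, 140.6]
eef_rot: [3.14, 0.0, 1.653]
wrist_force: [-0.3, 0.6, 0.1]
finger_gap: 70.7
finger_force: 0.0
16.0 at [509.375 -20.621 140.607] [3.14  0.    1.653] q [-0.112  0.275  1.712  0.     1.153 -0.194]
shift [309.913  39.656   0.58 ] turn [ 0.002 -0.001  1.57 ]
```

```bash
python3 -m crank '[[85,30,4,0,0,0,0.14],[85,60,8,0,0,0,0.28],[85,95,12,0,0,0,0.42],[85,130,17,0,0,0,0.56],[85,165,21,0,0,0,0.7],[85,200,26,0,0,0,0.84],[85,235,30,0,0,0,0.98],[85,270,34,0,0,0,1.12],[85,300,38,0,0,0,1.26],[85,310,39.6,0,0,0,1.4]]';python3 -m crank '[[85,0,0,0,0,0,0.1],[85,0,0,0,0,0,0.16],[85,0,0,0,0,0,0.16],[85,0,0,0,0,0,0.16],[85,0,0,0,0,0,0.16]]'; python3 go.py 523.5 291.5 19 0.083
python3 - <<'E'
from h import *
for n in("scene","top"):
    p,d=optics.camera(n); np.savez(n+"3.npz",p=p,d=d); cv2.imwrite("pics/%s3.png"%n,p[:,:,::-1])
E
```

```text
clock: 17.0
eef_pos: [522.2, 293.9, 137.8]
eef_rot: [3.141, 0.002, 0.249]
wrist_force: [-0.1, -0.1, 0.2]
finger_gap: 79.9
finger_force: 0.0
clock: 17.5
eef_pos: [522.9, 291.4, 139.3]
eef_rot: [3.141, 0.001, 0.094]
wrist_force: [0.5, 0.7, 0.1]
finger_gap: 79.9
finger_force: 0.0
17.5 at [522.95  291.431 139.275] [3.141 0.001 0.094] q [0.447 0.466 1.451 0.    1.226 1.924]
shift [  0.642  -0.044 120.275] turn [0.    0.001 0.011]
```

View pics/scene3.png

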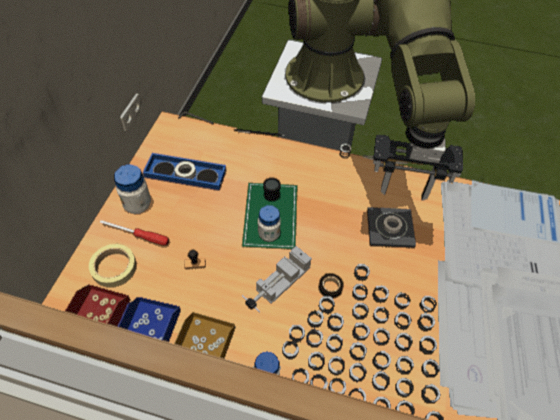

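Bottle (268,222) and magnifier (272,188) both stand upright on the mat; the gripper is over the plate (405,170) with nothing else disturbed. Grasping the small gauge.

```bash
python3 -m crank '[[85,0.5,0,30,0,0,0],[85,0.5,0,65,0,0,0],[85,0.5,0,90,0,0,0],[85,0.5,0,108,0,0,0],[85,0.5,0,116,0,0,0],[85,0.5,0,119,0,0,0],[85,0.5,0,120,0,0,0],[85,0.5,0,120,0,0,0],[85,0.5,0,120,0,0,0],[85,0.5,0,120,0,0,0]]';python3 -m crank '[[45,0,0,0,0,0,0],[45,0,0,0,0,0,0],[35,0,0,0,0,0,0],[35,0,0,0,0,0,0],[35,0,0,0,0,0,0],[35,0,0,0,0,0,0],[35,0,0,0,0,0,0],[35,0,0,0,0,0,0]]' 20;python3 go.py 510 145 139 0.083
```

```text
clock: 18.6
eef_pos: [523.8, 291.8, 20.4]
eef_rot: [-3.141, -0.001, 0.093]
wrist_force: [-0.1, 0.7, 0.4]
finger_gap: 79.9
finger_force: 0.0
clock: 19.4
eef_pos: [523.6, 291.6, 19.8]
eef_rot: [3.142, 0.0, 0.093]
wrist_force: [-0.5, -0.4, -0.5]
finger_gap: 42.6
finger_force: 20.0
19.4 at [523.562 291.623  19.832] [3.142 0.    0.093] q [ 0.447  0.615  1.53  -0.     0.997  1.925]
shift [ -27.092  144.742 -119.16 ] turn [0.   0.   0.01]
```

```bash
python3 -m crank '[[35,0,0,-15,0,0,0],[35,0,0,-40,0,0,0],[35,-3,15,-60,0,0,0],[35,-9,50,-60,0,0,0],[35,-17,90,-60,0,0,0],[35,-23,125,-60,0,0,0],[35,-27,142,-60,0,0,0],[35,-27,145,-60,0,0,0],[35,-27,145,-60,0,0,0],[35,-27,145,-60,0,0,0]]';python3 -m crank '[[35,0,0,20,0,0,0],[35,0,0,45,0,0,0],[35,0,0,60,0,0,0],[35,0,0,68,0,0,0],[35,0,0,72,0,0,0],[35,0,0,74,0,0,0],[35,0,0,74,0,0,0],[35,0,0,74,0,0,0],[35,0,0,74,0,0,0],[35,0,0,74,0,0,0]]'; python3 go.py 510 145 4 0.083
```

```text
clock: 20.4
eef_pos: [510.3, 145.6, 80.2]
eef_rot: [-3.141, -0.001, 0.093]
wrist_force: [0.4, 0.5, -2.1]
finger_gap: 42.9
finger_force: 20.0
clock: 21.4
eef_pos: [510.2, 144.8, 6.2]
eef_rot: [-3.142, -0.0, 0.093]
wrist_force: [-0.6, 0.0, -1.4]
finger_gap: 42.9
finger_force: 20.0
21.4 at [510.247 144.809   6.169] [-3.142 -0.     0.093] q [0.207 0.512 1.742 0.    0.887 1.685]
shift [-0.229 -0.213  2.169] turn [-0.   -0.    0.01]
```

```bash
python3 -m crank '[[35,0,0,0.7,0,0,0],[35,0,0,1.3,0,0,0],[35,0,0,1.8,0,0,0],[35,0,0,2.3,0,0,0],[35,0,0,2.3,0,0,0]]';python3 go.py 510 145 4 0.083
```

```text
clock: 21.9
eef_pos: [510.1, 144.8, 3.8]
eef_rot: [3.142, 0.0, 0.093]
wrist_force: [-2.6, -1.0, 3.4]
finger_gap: 42.6
finger_force: 20.0
21.9 at [510.108 144.772   3.793] [3.142 0.    0.093] q [ 0.207  0.516  1.743 -0.     0.883  1.685]
shift [-0.087 -0.237 -0.207] turn [0.   0.   0.01]
```

```bash
python3 -m crank '[[60,0,0,-0.5,0,0,0],[80,0,0,-0.5,0,0,0],[80,0,0,-0.5,0,0,0],[80,0,0,-0.5,0,0,0],[80,0,0,-20,0,0,0],[80,0,0,-55,0,0,0],[80,0,0,-90,0,0,0],[80,0,0,-115,0,0,0],[80,0,0,-120,0,0,0],[80,0,0,-120,0,0,0]]'; python3 go.py 504 -260.5 124 0.083
python3 - <<'E'
from h import *
c={}
for n,b in(("top",(366,226,388,250)),("scene",(172,155,198,182))):
    p,d=optics.camera(n);np.savez(n+"4.npz",p=p,d=d);h=cv2.cvtColor(p,cv2.COLOR_RGB2HSV)
    k=cv2.convexHull(blob(((h[...,1]<75)&(h[...,2]>110)).astype(np.uint8),b));m=cv2.moments(k);c[n]=(m["m10"]/m["m00"],m["m01"]/m["m00"])
    print(n,c[n],cv2.contourArea(k),onz(n,*c[n],18))
print(tri(c["top"],c["scene"]))
E
```

```text
clock: 22.9
eef_pos: [510.2, 144.8, 123.7]
eef_rot: [-3.141, -0.001, 0.093]
wrist_force: [-0.3, -0.6, 0.0]
finger_gap: 75.1
finger_force: 0.0
22.9 at [510.227 144.822 123.654] [-3.141 -0.001  0.093] q [ 0.208  0.339  1.67  -0.     1.132  1.685]
shift [-43.79  402.998  -0.424] turn [-0.    -0.001  0.01 ]
top (375.9185185185185, 236.52478632478633) 292.5 [ 504.45495356 -259.46767427   18.        ]
scene (184.1918604651163, 168.8268733850129) 258.0 [ 505.20391347 -261.26661274   18.        ]
(array([ 504.76321958, -260.49200621,   17.54976643]), np.float64(1.8879703541966766))
```

```bash
python3 -m crank '[[90,-4,40,0,0,0,0.01],[90,-9,85,0,0,0,0.01],[90,-14,130,0,0,0,0.01],[90,-19,175,0,0,0,0.01],[90,-24,220,0,0,0,0.01],[90,-29,265,0,0,0,0.01],[90,-33,310,0,0,0,0.01],[90,-38,350,0,0,0,0.01],[90,-42,385,0,0,0,0.01],[90,-43.5,403,0,0,0,0.01]]';python3 -m crank '[[90,0,0,0,0,0,0],[90,0,0,0,0,0,0],[90,0,0,0,0,0,0],[90,0,0,0,0,0,0],[90,0,0,0,0,0,0],[90,0,0,0,0,0,0]]'; python3 go.py 504.5 -260.2 8 0.083
python3 - <<'E'
from h import *
p,d=optics.camera("scene");a=p[100:220,120:280,::-1];cv2.imwrite("pics/c5.png",cv2.resize(a,(800,600)))
E
```

```text
clock: 24.0
eef_pos: [503.2, -262.7, 121.8]
eef_rot: [-3.14, 0.002, 0.081]
wrist_force: [0.1, 0.6, -1.0]
finger_gap: 84.5
finger_force: 0.0
clock: 24.6
eef_pos: [504.3, -260.1, 123.7]
eef_rot: [3.142, -0.0, 0.083]
wrist_force: [-0.3, -0.1, -0.3]
finger_gap: 84.9
finger_force: 0.0
24.6 at [ 504.282 -260.061  123.657] [ 3.142 -0.     0.083] q [-0.541  0.416  1.562  0.     1.163  0.947]
shift [  0.189   0.15  115.657] turn [ 0. -0.  0.]
```

View pics/c5.png

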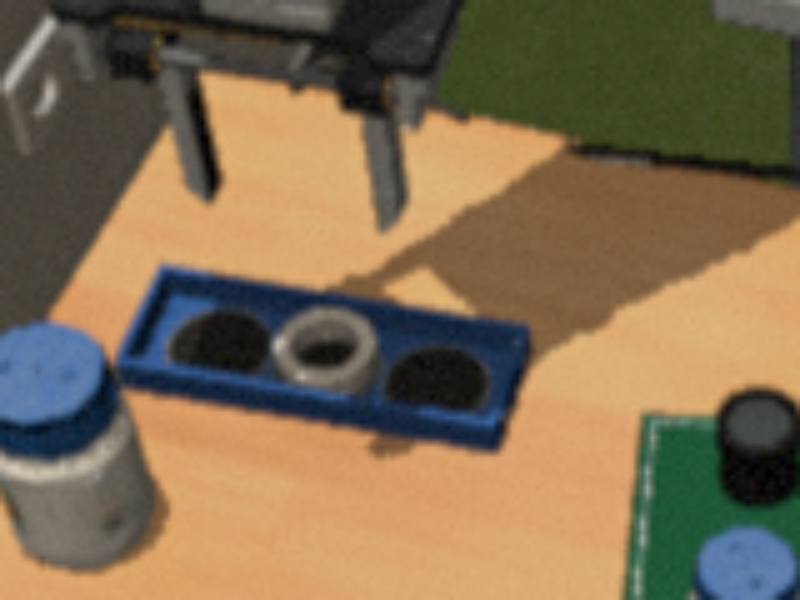

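The gauge at crop (325,350) is free of its neighbours and the fingers (205,190) and (390,220) straddle it. Descend into the lane and grip.

```bash
python3 -m crank '[[90,0,0,30,0,0,0],[90,0,0,60,0,0,0],[90,0,0,85,0,0,0],[90,0,0,103,0,0,0],[90,0,0,111,0,0,0],[90,0,0,114,0,0,0],[90,0,0,115,0,0,0],[90,0,0,115,0,0,0],[90,0,0,115,0,0,0],[90,0,0,115,0,0,0]]';python3 -m crank '[[55,0,0,0,0,0,0],[50,0,0,0,0,0,0],[45,0,0,0,0,0,0],[45,0,0,0,0,0,0],[40,0,0,0,0,0,0],[40,0,0,0,0,0,0],[40,0,0,0,0,0,0]]' 20;python3 go.py 523.6 291.6 100 0.083
```

```text
clock: 25.65
eef_pos: [504.4, -260.7, 9.1]
eef_rot: [3.141, -0.001, 0.083]
wrist_force: [0.4, -0.4, -0.4]
finger_gap: 84.7
finger_force: 0.0
clock: 26.35
eef_pos: [504.1, -260.5, 8.5]
eef_rot: [-3.142, 0.0, 0.083]
wrist_force: [0.2, 0.7, -0.8]
finger_gap: 50.3
finger_force: 20.0
26.35 at [ 504.142 -260.515    8.532] [-3.142  0.     0.083] q [-0.542  0.574  1.632  0.     0.936  0.946]
shift [  65.044 -548.618  -91.451] turn [-0.  0. -0.]
```

```bash
python3 -m crank '[[40,0,0,-15,0,0,0],[40,0,0,-45,0,0,0],[40,0,0,-75,0,0,0],[40,2,-20,-90,0,0,0],[40,8,-65,-92,0,0,0],[40,13,-110,-92,0,0,0],[40,18,-155,-92,0,0,0],[40,24,-200,-92,0,0,0],[40,29,-245,-92,0,0,0],[40,34,-290,-92,0,0,0]]';python3 -m crank '[[40,5,-45,0,0,0,0],[40,10,-90,0,0,0,0],[40,16,-135,0,0,0,0],[40,21,-180,0,0,0,0],[40,26,-220,0,0,0,0],[40,29,-245,0,0,0,0],[40,31,-258,0,0,0,0],[40,31,-258,0,0,0,0],[40,31,-258,0,0,0,0],[40,31,-258,0,0,0,0]]';python3 -m crank '[[40,0,0,0,0,0,0],[40,0,0,0,0,0,0]]';python3 go.py 523.6 291.6 22.5 0.083
```

```text
clock: 27.35
eef_pos: [513.9, 33.1, 101.7]
eef_rot: [3.142, -0.001, 0.083]
wrist_force: [0.2, -0.6, -0.8]
finger_gap: 50.8
finger_force: 20.0
clock: 28.35
eef_pos: [523.8, 289.7, 100.8]
eef_rot: [3.141, 0.0, 0.081]
wrist_force: [-0.8, 0.0, -1.8]
finger_gap: 50.8
finger_force: 20.0
clock: 28.55
eef_pos: [523.8, 290.3, 100.7]
eef_rot: [-3.142, -0.0, 0.082]
wrist_force: [-0.5, -0.8, -1.0]
finger_gap: 50.4
finger_force: 20.0
28.55 at [523.766 290.26  100.675] [-3.142 -0.     0.082] q [0.445 0.508 1.485 0.    1.149 1.934]
shift [-0.056 -1.349 78.175] turn [-0.    -0.    -0.001]
```

```bash
python3 -m crank '[[40,0,-1,20,0,0,0],[40,0,-1,45,0,0,0],[40,0,-1,63,0,0,0],[40,0,-1,72,0,0,0],[40,0,-1,76,0,0,0],[40,0,-1,78,0,0,0],[40,0,-1,78,0,0,0],[40,0,-1,78,0,0,0],[40,0,-1,78,0,0,0]]';python3 go.py 523.6 291.6 20.3 0.083
```

```text
clock: 29.45
eef_pos: [523.8, 292.1, 23.2]
eef_rot: [-3.141, -0.001, 0.083]
wrist_force: [0.4, -0.2, -1.8]
finger_gap: 50.8
finger_force: 20.0
29.45 at [523.777 292.106  23.153] [-3.141 -0.001  0.083] q [0.448 0.61  1.528 0.    1.002 1.936]
shift [-0.221  0.491  2.853] turn [-0.    -0.001 -0.   ]
```

```bash
python3 -m crank '[[40,0,0.3,1,0,0,0],[40,0,0.3,1.6,0,0,0],[40,0,0.3,2.2,0,0,0],[40,0,0.3,2.2,0,0,0],[40,0,0.3,2.2,0,0,0]]';python3 -m crank '[[40,0,0,0.5,0,0,0],[40,0,0,0.5,0,0,0],[40,0,0,0.5,0,0,0]]'
```

```text
clock: 29.95
eef_pos: [523.6, 291.7, 20.5]
eef_rot: [-3.142, -0.0, 0.083]
wrist_force: [-1.4, -1.4, 2.5]
finger_gap: 50.8
finger_force: 20.0
clock: 30.25
eef_pos: [523.6, 291.7, 20.5]
eef_rot: [-3.142, -0.0, 0.083]
wrist_force: [-3.1, -2.4, 8.6]
finger_gap: 50.7
finger_force: 20.0
```

Down on the plate. Release, lift, go back over the small gauge at (510.1, 144.8).

```bash
python3 -m crank '[[65,0,0,-0.7,0,0,0],[85,0,0,-0.7,0,0,0],[85,0,0,-0.7,0,0,0],[85,0,0,-0.7,0,0,0],[85,0,0,-20,0,0,0],[85,0,0,-50,0,0,0],[85,0,0,-70,0,0,0],[85,0,0,-80,0,0,0],[85,0,0,-80,0,0,0]]'; python3 go.py 510.1 144.8 100 0.083
```

```text
clock: 31.15
eef_pos: [524.0, 291.9, 100.8]
eef_rot: [-3.141, -0.002, 0.083]
wrist_force: [0.1, -0.9, 0.1]
finger_gap: 79.9
finger_force: 0.0
31.15 at [523.967 291.904 100.8  ] [-3.141 -0.002  0.083] q [0.447 0.508 1.484 0.    1.148 1.935]
shift [-25.987 145.454   0.652] turn [-0.001 -0.002 -0.   ]
```

```bash
python3 -m crank '[[80,-5,30,0,0,0,0],[80,-13,75,0,0,0,0],[80,-21,120,0,0,0,0],[80,-26,145,0,0,0,0],[80,-26,145,0,0,0,0],[80,-26,145,0,0,0,0],[80,-26,145,0,0,0,0]]'; python3 go.py 510.1 144.8 4 0.083
python3 - <<'E'
from h import *
c={}
for n,b in(("top",(225,222,262,258)),("scene",(318,175,362,215))):
    p,d=optics.camera(n);np.savez(n+"5.npz",p=p,d=d);cv2.imwrite(f"pics/{n}5.png",p[:,:,::-1])
a=cv2.imread("pics/scene5.png")[130:260,280:440];cv2.imwrite("pics/c6.png",cv2.resize(a,(738,600)))
E
```

```text
clock: 31.85
eef_pos: [509.5, 145.8, 99.2]
eef_rot: [3.142, 0.001, 0.084]
wrist_force: [-0.1, 1.2, 0.3]
finger_gap: 75.1
finger_force: 0.0
31.85 at [509.476 145.805  99.226] [3.142 0.001 0.084] q [0.21  0.37  1.691 0.    1.081 1.697]
shift [ 0.613  1.053 95.225] turn [0.    0.001 0.001]
```

View pics/c6.png

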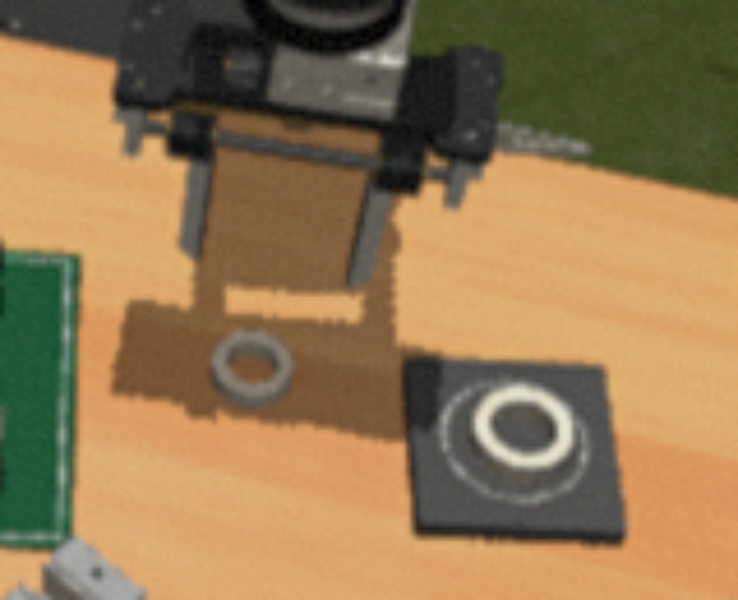

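The small gauge lies at crop (252,368). The large one sits at (524,427) on the plate and looks a few mm off the circle's centre (514,441), so I'll measure that.

```bash
cat > pl.py <<'E'
from h import *
import sys
np.set_printoptions(precision=1,suppress=True)
c={}
for n,b in(("top",(157,205,212,262)),("scene",(362,202,420,252))):
    p=np.load(n+sys.argv[1]+".npz")["p"];g=p.min(2).astype(np.float32);x0,y0,x1,y1=b
    G=(g>140).astype(np.uint8);k=cv2.convexHull(blob(cv2.morphologyEx(G,cv2.MORPH_OPEN,np.ones((2,2),np.uint8)),(x0+10,y0+8,x1-10,y1-8)));e=cv2.moments(k);uv=(e["m10"]/e["m00"],e["m01"]/e["m00"]);c[n]=uv
    print(n,"gauge top at z32",onz(n,*uv,32),"area",cv2.contourArea(k))
    gx,gy=onz(n,*uv,32)[:2]
    P=[]
    bg=cv2.medianBlur(p.min(2),7).astype(np.float32);base=np.median(g[y0+12:y1-12,x0+12:x1-12])
    for v in range(y0,y1):
        for u in range(x0,x1):
            X=onz(n,u,v,16)[:2]; r=np.hypot(X[0]-523,X[1]-290)
            if 31<r<46 and g[v,u]>base+0: P.append((*X,g[v,u]))
    P=np.array(P);
    # circle: peak radius along each direction, then least-squares circle
    a=np.arctan2(P[:,1]-290,P[:,0]-523);Q=[]
    for t in np.arange(-np.pi,np.pi,.2):
        s=P[(a>=t)&(a<t+.2)]
        if len(s)>4:
            w=np.clip(s[:,2]-np.percentile(s[:,2],50),0,None)
            if s[:,2].max()-np.median(s[:,2])>12:Q.append((s[:,:2]*w[:,None]).sum(0)/w.sum())
    Q=np.array(Q)
    for _ in range(3):
        A=np.c_[2*Q,np.ones(len(Q))];s=np.linalg.lstsq(A,(Q**2).sum(1),rcond=None)[0];r=np.sqrt(s[2]+s[0]**2+s[1]**2);res=np.hypot(*(Q-s[:2]).T)-r
        Q=Q[abs(res)<max(1.5,1.5*res.std())]
    print("circle",s[:2],"r",r,len(Q),res.std())
print("gauge tri",tri(c["top"],c["scene"]))
E
python3 pl.py 5; sed -n 1p /dev/null; python3 pl.py 0
```

```text
top gauge top at z32 [519.9 294.7  32. ] area 196.5
top gauge top at z32 [520.7 288.2  32. ] area 178.5Traceback (most recent call last):
  File "pl.py", line 14, in <module>
    X=onz(n,u,v,16)[:2]; r=np.hypot(X[0]-523,X[1]-290)
      ~~~^^^^^^^^^^
  File "h.py", line 13, in onz
    o,r=ray(n,u,v);return o+r*(z-o[2])/r[2]
        ~~~^^^^^^^
  File "h.py", line 10, in ray
    c=optics.calibration(n);r=np.linalg.solve(c["camera_matrix"],[u,v,1])
ValueError: time passes only in moves, steps and waits
Traceback (most recent call last):
  File "pl.py", line 14, in <module>
    X=onz(n,u,v,16)[:2]; r=np.hypot(X[0]-523,X[1]-290)
      ~~~^^^^^^^^^^
  File "h.py", line 13, in onz
    o,r=ray(n,u,v);return o+r*(z-o[2])/r[2]
        ~~~^^^^^^^
  File "h.py", line 10, in ray
    c=optics.calibration(n);r=np.linalg.solve(c["camera_matrix"],[u,v,1])
ValueError: time passes only in moves, steps and waits
```

```bash
python3 - <<'E'
s=open("h.py").read()
s=s.replace("import numpy as np, cv2\n","import numpy as np, cv2, functools\n").replace('optics.calibration(n)','cal(n)').replace("def grab","@functools.lru_cache\ndef cal(n): return optics.calibration(n)\ndef grab")
open("h.py","w").write(s)
E
python3 pl.py 5; echo; python3 pl.py 0
python3 - <<'E'
import cv2,numpy as np
a=np.load("top5.npz")["p"][200:265,150:220,::-1];cv2.imwrite("pics/c7.png",cv2.resize(a,(640,594)))
E
```

```text
top gauge top at z32 [519.9 294.7  32. ] area 196.5
circle [521.3 287.9] r 37.846261081305066 15 0.6703803508756179
scene gauge top at z32 [526.6 295.1  32. ] area 278.5
circle [525.1 289.9] r 36.29634321330854 26 0.7770882077151167
gauge tri (array([520.7, 296.1,  24.3]), np.float64(0.6530537691660521))

top gauge top at z32 [520.7 288.2  32. ] area 178.5
circle [521.8 290.1] r 37.49415685741482 27 0.39411222519624695
scene gauge top at z32 [529.3 293.7  32. ] area 183.0
circle [523.  289.9] r 37.59337078261297 28 0.36660014559626136
gauge tri (array([521.5, 292.7,  20.9]), np.float64(4.126778317425417))
```

View pics/c7.png

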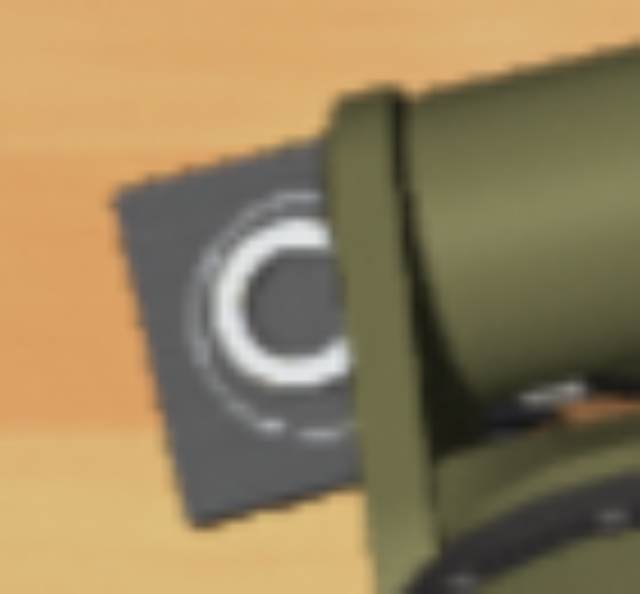

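The arm occludes the plate in the top view. The circle's centre is (522.4,290.0), and the gauge looks about 4–5 mm off; I'll re-measure once the arm is clear. Next, pick up the small gauge.

```bash
python3 -m crank '[[80,0.3,0.5,30,0,0,0],[80,0.3,0.5,60,0,0,0],[80,0.3,0.5,80,0,0,0],[80,0.3,0.5,90,0,0,0],[80,0.3,0.5,94,0,0,0],[80,0.3,0.5,95,0,0,0],[80,0.3,0.5,95,0,0,0],[80,0.3,0.5,95,0,0,0],[80,0.3,0.5,95,0,0,0]]';python3 -m crank '[[45,0,0,0,0,0,0],[45,0,0,0,0,0,0],[35,0,0,0,0,0,0],[35,0,0,0,0,0,0],[35,0,0,0,0,0,0],[35,0,0,0,0,0,0],[35,0,0,0,0,0,0],[35,0,0,0,0,0,0]]' 20;python3 go.py 504.6 -260.4 100 0.083
```

```text
clock: 32.85
eef_pos: [510.3, 144.6, 5.5]
eef_rot: [-3.141, -0.001, 0.083]
wrist_force: [-0.7, -0.6, 0.2]
finger_gap: 75.1
finger_force: 0.0
clock: 33.65
eef_pos: [509.9, 144.5, 4.8]
eef_rot: [3.142, 0.0, 0.083]
wrist_force: [-0.1, -0.7, 0.7]
finger_gap: 42.4
finger_force: 20.0
33.65 at [509.928 144.533   4.84 ] [3.142 0.    0.083] q [ 0.207  0.514  1.743 -0.     0.885  1.695]
shift [-38.824 403.107 -95.143] turn [ 0.  0. -0.]
```

```bash
python3 -m crank '[[35,0,0,-20,0,0,0],[35,0,0,-55,0,0,0],[35,0,0,-85,0,0,0],[35,-3,25,-95,0,0,0],[35,-7,70,-95,0,0,0],[35,-11,115,-95,0,0,0],[35,-15,160,-95,0,0,0],[35,-20,205,-95,0,0,0],[35,-24,250,-95,0,0,0],[35,-28,295,-95,0,0,0]]';python3 -m crank '[[35,-4,40,0,0,0,0],[35,-8,75,0,0,0,0],[35,-10,98,0,0,0,0],[35,-11,108,0,0,0,0],[35,-11,108,0,0,0,0],[35,-11,108,0,0,0,0],[35,-11,108,0,0,0,0],[35,-11,108,0,0,0,0]]';python3 go.py 504.6 -260.4 11 0.083
```

```text
clock: 34.65
eef_pos: [506.0, -153.5, 99.8]
eef_rot: [-3.142, -0.0, 0.083]
wrist_force: [1.2, 0.7, -1.6]
finger_gap: 42.3
finger_force: 20.0
clock: 35.45
eef_pos: [504.6, -259.3, 99.9]
eef_rot: [-3.142, -0.0, 0.084]
wrist_force: [0.3, 0.5, -1.6]
finger_gap: 42.6
finger_force: 20.0
35.45 at [ 504.627 -259.338   99.941] [-3.142 -0.     0.084] q [-0.539  0.444  1.582  0.     1.115  0.947]
shift [-0.121  1.059 88.941] turn [-0.    -0.     0.001]
```

```bash
python3 -m crank '[[35,0,0.5,20,0,0,0],[35,0,0.5,50,0,0,0],[35,0,0.5,70,0,0,0],[35,0,0.5,80,0,0,0],[35,0,0.5,86,0,0,0],[35,0,0.5,88,0,0,0],[35,0,0.5,89,0,0,0],[35,0,0.5,89,0,0,0],[35,0,0.5,89,0,0,0],[35,0,0.5,89,0,0,0]]';python3 go.py 504.6 -260.4 8.8 0.083
```

```text
clock: 36.45
eef_pos: [504.6, -260.9, 11.3]
eef_rot: [3.141, -0.001, 0.083]
wrist_force: [-0.9, 0.1, -1.2]
finger_gap: 42.5
finger_force: 20.0
36.45 at [ 504.637 -260.908   11.265] [ 3.141 -0.001  0.083] q [-0.542  0.57   1.63   0.     0.941  0.946]
shift [ 0.003 -0.511  2.465] turn [ 0.    -0.001 -0.   ]
```

```bash
python3 -m crank '[[35,0,-0.4,0.7,0,0,0],[35,0,-0.4,1.3,0,0,0],[35,0,-0.4,1.8,0,0,0],[35,0,-0.4,2.2,0,0,0],[35,0,-0.4,2.4,0,0,0],[35,0,-0.4,2.4,0,0,0]]'
```

```text
clock: 37.05
eef_pos: [504.4, -260.4, 8.8]
eef_rot: [-3.142, 0.0, 0.083]
wrist_force: [-2.2, 1.4, 4.9]
finger_gap: 42.4
finger_force: 20.0
```

```bash
python3 -m crank '[[55,0,0,-0.6,0,0,0],[75,0,0,-0.6,0,0,0],[75,0,0,-0.6,0,0,0],[75,0,0,-0.6,0,0,0],[75,0,0,-20,0,0,0],[75,0,0,-55,0,0,0],[75,0,0,-90,0,0,0],[75,0,0,-115,0,0,0],[75,0,0,-115,0,0,0],[75,0,0,-115,0,0,0]]'
python3 - <<'E'
from h import *
for n in("top","scene"):
    p,d=optics.camera(n);np.savez(n+"6.npz",p=p,d=d)
p=np.load("top6.npz")["p"][200:265,150:220,::-1];q=np.load("scene6.npz")["p"][135:200,140:230,::-1]
o=np.zeros((600,800,3),np.uint8);o[:371,:400]=cv2.resize(p,(400,371));o[300:,410:]=cv2.resize(q,(390,300));cv2.imwrite("pics/c8.png",o)
E
python3 pl.py 6
```

```text
clock: 38.05
eef_pos: [504.4, -260.4, 123.3]
eef_rot: [3.141, -0.0, 0.083]
wrist_force: [-0.6, 0.1, -1.6]
finger_gap: 70.5
finger_force: 0.0
top gauge top at z32 [520.7 289.9  32. ] area 252.0
circle [521.7 289.2] r 36.96772911607916 22 0.7406318236498357
scene gauge top at z32 [526.7 295.   32. ] area 279.0
circle [525.1 289.8] r 36.34746185151109 26 0.7387501271677807
gauge tri (array([521.2, 293.7,  24. ]), np.float64(4.153552214690732))
```

View pics/c8.png

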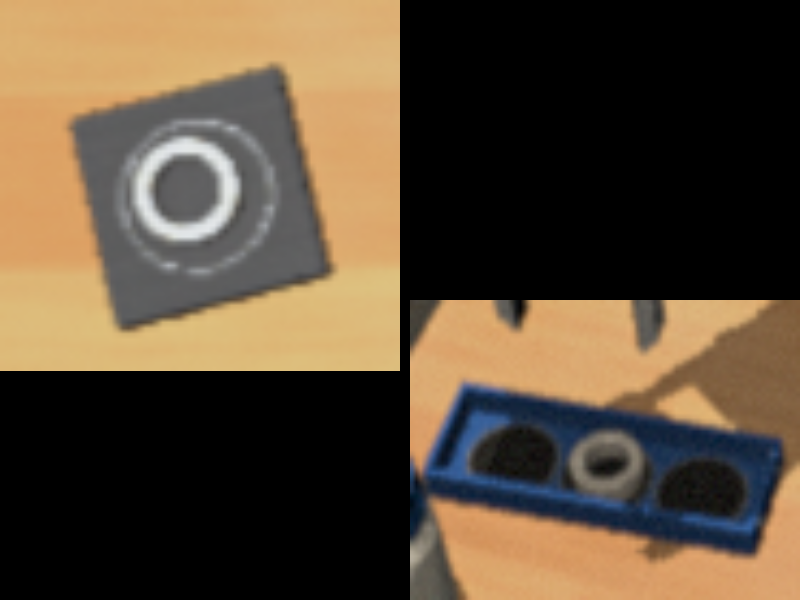

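Run:
```python
from h import *
np.set_printoptions(precision=1,suppress=True)
print(onz("top",182.7,233.1,32),onz("top",184.5,234.3,16),onz("scene",393.7,222.5,32),onz("scene",391.3,225.6,16))
for n,b in(("top",(157,205,212,262)),("scene",(362,202,420,252))):
    g=np.load(n+"6.npz")["p"].min(2)
    for th in(120,160,185,205):
        k=cv2.convexHull(blob(cv2.morphologyEx((g>th).astype(np.uint8),cv2.MORPH_OPEN,np.ones((2,2),np.uint8)),b))
        w=np.array([onz(n,*q[0],32)[:2] for q in k],np.float32);print(n,th,cv2.minEnclosingCircle(w),cv2.minAreaRect(w)[:2])
print(tri((182.4,232.9),(393.7,222.5)))
```

```text
[522.2 290.5  32. ] [520.3 288.8  16. ] [526.2 293.7  32. ] [525.  290.9  16. ]
top 120 ((518.534423828125, 293.6960754394531), 30.907873153686523) ((521.1843872070312, 292.1458435058594), (56.5011100769043, 48.34172439575195))
top 160 ((520.8875122070312, 289.49652099609375), 25.700592041015625) ((521.121826171875, 288.37652587890625), (48.62716293334961, 48.340824127197266))
top 185 ((520.549560546875, 288.96539306640625), 25.12507438659668) ((519.7308349609375, 289.6231384277344), (48.9937629699707, 47.44804382324219))
top 205 ((506.85308837890625, 287.998291015625), 18.765199661254883) ((502.45880126953125, 287.3372802734375), (12.16553020477295, 37.45713424682617))
scene 120 ((526.7599487304688, 296.4356384277344), 27.862030029296875) ((527.2100830078125, 295.54638671875), (50.58876419067383, 53.738582611083984))
scene 160 ((526.6456298828125, 295.0859680175781), 25.682641983032227) ((527.3748779296875, 294.6685791015625), (48.80306625366211, 48.3157844543457))
scene 185 ((524.879150390625, 307.59710693359375), 19.642051696777344) ((524.198974609375, 312.3556213378906), (39.20901107788086, 12.038408279418945))Traceback (most recent call last):
  File "<stdin>", line 7, in <module>
  File "h.py", line 23, in blob
    return max(cs,key=cv2.contourArea)
ValueError: max() iterable argument is empty
```

By both views the large gauge is within about 4 mm of the circle's centre, and the small gauge sits midway between the end pads (crop (606,470)), so both are well inside 12 mm. Next the bottle goes back.

```bash
python3 go.py 624.2 7.4 140 1.653
```

```text
38.15 at [ 503.916 -260.1    122.138] [-3.14   0.002  0.083] q [-0.541  0.419  1.563 -0.     1.163  0.947]
shift [ 141.978 -256.65   -17.798] turn [-0.002  0.    -1.57 ]
```

```bash
python3 -m crank '[[85,0,0,-17,0,0,-0.14],[85,15,-28,-17,0,0,-0.28],[85,35,-63,-17,0,0,-0.42],[85,55,-100,-17,0,0,-0.56],[85,75,-135,-17,0,0,-0.7],[85,95,-172,-17,0,0,-0.84],[85,113,-205,-17,0,0,-0.98],[85,128,-232,-17,0,0,-1.12],[85,138,-250,-17,0,0,-1.26],[85,142,-257,-17,0,0,-1.4]]';python3 -m crank '[[85,0,0,0,0,0,-0.1],[85,0,0,0,0,0,-0.17],[85,0,0,0,0,0,-0.17],[85,0,0,0,0,0,-0.17],[85,0,0,0,0,0,-0.17],[85,0,0,0,0,0,-0.17]]';python3 go.py 624.2 7.4 31.5 1.653
```

```text
clock: 39.15
eef_pos: [624.7, 9.5, 138.7]
eef_rot: [-3.139, -0.0, 1.49]
wrist_force: [-0.7, -0.4, 0.0]
finger_gap: 80.0
finger_force: 0.0
clock: 39.75
eef_pos: [624.6, 7.4, 140.3]
eef_rot: [-3.141, -0.0, 1.652]
wrist_force: [-0.2, -0.3, -0.2]
finger_gap: 79.6
finger_force: 0.0
39.75 at [624.626   7.391 140.261] [-3.141 -0.     1.652] q [-0.047  0.521  1.366  0.     1.254 -0.128]
shift [  0.037  -0.396 108.761] turn [-0.    -0.    -0.001]
```

```bash
python3 -m crank '[[85,0,-0.4,30,0,0,0],[85,0,-0.4,60,0,0,0],[85,0,-0.4,85,0,0,0],[85,0,-0.4,100,0,0,0],[85,0,-0.4,107,0,0,0],[85,0,-0.4,108.5,0,0,0],[85,0,-0.4,108.5,0,0,0],[85,0,-0.4,108.5,0,0,0],[85,0,-0.4,108.5,0,0,0],[85,0,-0.4,108.5,0,0,0]]';python3 -m crank '[[50,0,0,0,0,0,0],[45,0,0,0,0,0,0],[45,0,0,0,0,0,0],[40,0,0,0,0,0,0],[40,0,0,0,0,0,0],[40,0,0,0,0,0,0],[40,0,0,0,0,0,0]]' 15;python3 go.py 510.5 -320 142 1.653
```

```text
clock: 40.75
eef_pos: [624.5, 7.4, 32.5]
eef_rot: [3.141, 0.0, 1.653]
wrist_force: [-0.1, 0.1, -0.2]
finger_gap: 80.4
finger_force: 0.0
clock: 41.45
eef_pos: [624.3, 7.4, 32.0]
eef_rot: [-3.142, -0.0, 1.653]
wrist_force: [-0.4, -0.0, 0.1]
finger_gap: 50.1
finger_force: 15.0
41.45 at [624.257   7.434  31.953] [-3.142 -0.     1.653] q [-0.047  0.645  1.445  0.     1.052 -0.129]
shift [-317.016 -140.194 -110.047] turn [-0. -0. -0.]
```

```bash
python3 -m crank '[[40,0,0,-10,0,0,0],[40,0,0,-30,0,0,0],[40,0,0,-60,0,0,0],[40,0,0,-90,0,0,0],[40,0,0,-107,0,0,0],[40,-10,-4,-110,0,0,0],[40,-35,-15,-110,0,0,0],[40,-75,-33,-110,0,0,0],[40,-115,-51,-110,0,0,0],[40,-155,-69,-110,0,0,0]]';python3 -m crank '[[40,-40,-17,0,0,0,0],[40,-80,-35,0,0,0,0],[40,-115,-51,0,0,0,0],[40,-142,-63,0,0,0,0],[40,-157,-69,0,0,0,0],[40,-162,-71,0,0,0,0],[40,-162,-71,0,0,0,0],[40,-162,-71,0,0,0,0],[40,-162,-71,0,0,0,0],[40,-162,-71,0,0,0,0]]';python3 go.py 510.5 -320 34 1.653
```

```text
clock: 42.45
eef_pos: [566.7, -154.5, 141.1]
eef_rot: [-3.14, -0.0, 1.653]
wrist_force: [1.6, -0.8, -0.6]
finger_gap: 49.7
finger_force: 15.0
clock: 43.45
eef_pos: [511.1, -319.1, 142.0]
eef_rot: [3.142, -0.0, 1.654]
wrist_force: [0.3, -0.9, -2.1]
finger_gap: 49.6
finger_force: 15.0
43.45 at [ 511.134 -319.146  142.005] [ 3.142 -0.     1.654] q [-0.619  0.471  1.436  0.     1.234 -0.702]
shift [ -0.802  -0.711 108.004] turn [ 0.    -0.     0.001]
```

```bash
python3 -m crank '[[40,-0.5,-0.6,20,0,0,0],[40,-0.5,-0.6,50,0,0,0],[40,-0.5,-0.6,75,0,0,0],[40,-0.5,-0.6,92,0,0,0],[40,-0.5,-0.6,101,0,0,0],[40,-0.5,-0.6,105,0,0,0],[40,-0.5,-0.6,106,0,0,0],[40,-0.5,-0.6,106.5,0,0,0],[40,-0.5,-0.6,106.5,0,0,0],[40,-0.5,-0.6,106.5,0,0,0]]';python3 go.py 510.5 -320 33 1.653
```

```text
clock: 44.45
eef_pos: [510.4, -320.7, 36.0]
eef_rot: [3.141, 0.001, 1.653]
wrist_force: [-0.2, 0.5, -0.6]
finger_gap: 50.4
finger_force: 15.0
44.45 at [ 510.389 -320.674   36.049] [3.141 0.001 1.653] q [-0.622  0.598  1.513  0.     1.03  -0.704]
shift [0.664 0.164 3.049] turn [ 0.001  0.001 -0.   ]
```

```bash
python3 -m crank '[[40,0.5,0,1,0,0,0],[40,0.5,0,1.7,0,0,0],[40,0.5,0,2.3,0,0,0],[40,0.5,0,2.6,0,0,0],[40,0.5,0,2.6,0,0,0],[40,0.5,0,2.6,0,0,0]]';python3 -m crank '[[40,0,0,0.5,0,0,0],[40,0,0,0.5,0,0,0],[40,0,0,0.5,0,0,0]]'
```

```text
clock: 45.05
eef_pos: [510.1, -320.0, 32.9]
eef_rot: [-3.142, -0.0, 1.653]
wrist_force: [-1.1, -0.7, 1.3]
finger_gap: 49.7
finger_force: 15.0
clock: 45.35
eef_pos: [510.1, -320.1, 32.9]
eef_rot: [3.142, 0.0, 1.653]
wrist_force: [-3.1, 2.3, 7.0]
finger_gap: 50.2
finger_force: 15.0
```

Seated. Release, lift, and go to the magnifier at (509.1, -20.6).

```bash
python3 -m crank '[[60,0,0,-0.7,0,0,0],[80,0,0,-0.7,0,0,0],[80,0,0,-0.7,0,0,0],[80,0,0,-0.7,0,0,0],[80,0,0,-20,0,0,0],[80,0,0,-50,0,0,0],[80,0,0,-80,0,0,0],[80,0,0,-100,0,0,0],[80,0,0,-107,0,0,0],[80,0,0,-107,0,0,0]]'; python3 go.py 509.1 -20.6 140 1.653
```

```text
clock: 46.35
eef_pos: [510.3, -320.1, 139.7]
eef_rot: [3.141, 0.001, 1.653]
wrist_force: [0.1, -0.5, -0.3]
finger_gap: 75.5
finger_force: 0.0
46.35 at [ 510.304 -320.135  139.698] [3.141 0.001 1.653] q [-0.621  0.473  1.44   0.     1.228 -0.703]
shift [298.627  23.33   -0.486] turn [ 0.001  0.001 -0.   ]
```

```bash
python3 -m crank '[[80,25,2,0,0,0,0],[80,70,5,0,0,0,0],[80,115,9,0,0,0,0],[80,160,12,0,0,0,0],[80,205,16,0,0,0,0],[80,250,20,0,0,0,0],[80,285,22,0,0,0,0],[80,298.6,23.3,0,0,0,0],[80,298.6,23.3,0,0,0,0],[80,298.6,23.3,0,0,0,0]]';python3 -m crank '[[80,0,0,0,0,0,0],[80,0,0,0,0,0,0],[80,0,0,0,0,0,0]]';python3 go.py 509.1 -20.6 30.5 1.653
```

```text
clock: 47.35
eef_pos: [508.8, -21.4, 138.7]
eef_rot: [-3.141, 0.0, 1.653]
wrist_force: [-0.2, 0.2, 0.8]
finger_gap: 75.2
finger_force: 0.0
clock: 47.65
eef_pos: [508.9, -21.3, 139.2]
eef_rot: [-3.141, 0.0, 1.652]
wrist_force: [0.3, -0.5, 0.8]
finger_gap: 75.2
finger_force: 0.0
47.65 at [508.886 -21.307 139.246] [-3.141  0.     1.652] q [-0.114  0.277  1.713 -0.     1.152 -0.195]
shift [  0.689   0.286 108.746] turn [-0.     0.    -0.001]
```

```bash
python3 -m crank '[[80,0.3,0.2,30,0,0,0],[80,0.3,0.2,60,0,0,0],[80,0.3,0.2,85,0,0,0],[80,0.3,0.2,100,0,0,0],[80,0.3,0.2,107,0,0,0],[80,0.3,0.2,109,0,0,0],[80,0.3,0.2,109,0,0,0],[80,0.3,0.2,109,0,0,0],[80,0.3,0.2,109,0,0,0],[80,0.3,0.2,109,0,0,0]]';python3 -m crank '[[45,0,0,0,0,0,0],[45,0,0,0,0,0,0],[35,0,0,0,0,0,0],[35,0,0,0,0,0,0],[35,0,0,0,0,0,0],[35,0,0,0,0,0,0],[35,0,0,0,0,0,0]]' 12;python3 go.py 499.7 -201 130 1.653
```

```text
clock: 48.65
eef_pos: [509.3, -20.2, 30.8]
eef_rot: [3.141, 0.0, 1.653]
wrist_force: [-0.3, -0.2, 0.5]
finger_gap: 75.1
finger_force: 0.0
clock: 49.35
eef_pos: [509.1, -20.2, 30.3]
eef_rot: [-3.142, -0.0, 1.653]
wrist_force: [-0.2, -0.4, -1.4]
finger_gap: 44.1
finger_force: 12.0
49.35 at [509.052 -20.18   30.337] [-3.142 -0.     1.653] q [-0.112  0.434  1.792  0.     0.915 -0.194]
shift [-179.443  -24.134  -99.668] turn [-0. -0. -0.]
```

```bash
python3 -m crank '[[35,0,0,-15,0,0,0],[35,0,0,-45,0,0,0],[35,0,0,-75,0,0,0],[35,0,0,-95,0,0,0],[35,-10,-1,-100,0,0,0],[35,-40,-5,-100,0,0,0],[35,-80,-11,-100,0,0,0],[35,-120,-16,-100,0,0,0],[35,-155,-21,-100,0,0,0],[35,-175,-23.5,-100,0,0,0]]';python3 -m crank '[[35,-4.5,-0.6,0,0,0,0],[35,-4.5,-0.6,0,0,0,0],[35,-4.5,-0.6,0,0,0,0],[35,-4.5,-0.6,0,0,0,0],[35,-4.5,-0.6,0,0,0,0],[35,-4.5,-0.6,0,0,0,0]]';python3 go.py 499.7 -201 34 1.653
```

```text
clock: 50.35
eef_pos: [498.9, -199.4, 129.1]
eef_rot: [-3.14, -0.0, 1.651]
wrist_force: [-0.1, 0.2, -0.6]
finger_gap: 44.2
finger_force: 12.0
clock: 50.95
eef_pos: [499.9, -200.6, 130.4]
eef_rot: [3.141, 0.0, 1.654]
wrist_force: [0.2, 0.5, -1.6]
finger_gap: 44.0
finger_force: 12.0
50.95 at [ 499.87  -200.588  130.425] [3.141 0.    1.654] q [-0.45   0.348  1.64  -0.     1.153 -0.532]
shift [-0.389 -0.214 96.425] turn [0.    0.    0.001]
```

```bash
python3 -m crank '[[35,-0.2,-0.2,20,0,0,0],[35,-0.2,-0.2,50,0,0,0],[35,-0.2,-0.2,72,0,0,0],[35,-0.2,-0.2,86,0,0,0],[35,-0.2,-0.2,93,0,0,0],[35,-0.2,-0.2,95.5,0,0,0],[35,-0.2,-0.2,96,0,0,0],[35,-0.2,-0.2,96,0,0,0],[35,-0.2,-0.2,96,0,0,0]]';python3 go.py 499.7 -201 31.3 1.653
```

```text
clock: 51.85
eef_pos: [499.9, -201.4, 35.1]
eef_rot: [3.141, 0.001, 1.653]
wrist_force: [-0.4, 0.1, 1.5]
finger_gap: 43.7
finger_force: 12.0
51.85 at [ 499.897 -201.445   35.054] [3.141 0.001 1.653] q [-0.451  0.48   1.707  0.     0.954 -0.533]
shift [ 0.462 -0.164  3.753] turn [ 0.001  0.001 -0.   ]
```

```bash
python3 -m crank '[[35,0.4,0,1,0,0,0],[35,0.4,0,1.8,0,0,0],[35,0.4,0,2.5,0,0,0],[35,0.4,0,3,0,0,0],[35,0.4,0,3.3,0,0,0],[35,0.4,0,3.3,0,0,0],[35,0.4,0,3.3,0,0,0]]';python3 -m crank '[[35,0,0,0.5,0,0,0],[35,0,0,0.5,0,0,0],[35,0,0,0.5,0,0,0]]'
```

```text
clock: 52.55
eef_pos: [499.6, -200.9, 31.3]
eef_rot: [3.141, 0.0, 1.653]
wrist_force: [-1.0, 1.1, 4.0]
finger_gap: 44.2
finger_force: 12.0
clock: 52.85
eef_pos: [499.7, -200.9, 31.1]
eef_rot: [3.141, 0.0, 1.653]
wrist_force: [-3.1, 1.0, 10.4]
finger_gap: 44.1
finger_force: 12.0
```

Seated. Release, lift away and do a final check.

```bash
python3 -m crank '[[60,0,0,-0.7,0,0,0],[80,0,0,-0.7,0,0,0],[80,0,0,-0.7,0,0,0],[80,0,0,-0.7,0,0,0],[80,0,0,-20,0,0,0],[80,0,0,-55,0,0,0],[80,0,0,-95,0,0,0],[80,0,0,-130,0,0,0],[80,0,0,-150,0,0,0],[80,0,0,-150,0,0,0]]'; python3 -m crank '[[80,40,0,0,0,0,0],[80,80,0,0,0,0,0],[80,100,0,0,0,0,0],[80,100,0,0,0,0,0],[80,100,0,0,0,0,0]]'
python3 - <<'E'
from h import *
for n in("top","scene"):
    p,d=optics.camera(n);np.savez(n+"7.npz",p=p,d=d)
q=np.load("scene7.npz")["p"];o=np.zeros((600,800,3),np.uint8)
o[:400]=cv2.resize(q[120:300,80:440,::-1],(800,400));o[400:,:267]=cv2.resize(q[135:200,140:227,::-1],(267,200));o[400:,270:537]=cv2.resize(np.load("scene0.npz")["p"][135:200,140:227,::-1],(267,200));cv2.imwrite("pics/c9.png",o)
E
```

```text
clock: 53.85
eef_pos: [500.5, -201.3, 183.3]
eef_rot: [3.137, 0.002, 1.653]
wrist_force: [0.4, 0.1, -0.9]
finger_gap: 75.6
finger_force: 0.0
clock: 54.35
eef_pos: [491.2, -101.4, 179.8]
eef_rot: [-3.141, -0.0, 1.653]
wrist_force: [0.7, -0.4, 0.1]
finger_gap: 75.2
finger_force: 0.0
```

View pics/c9.png

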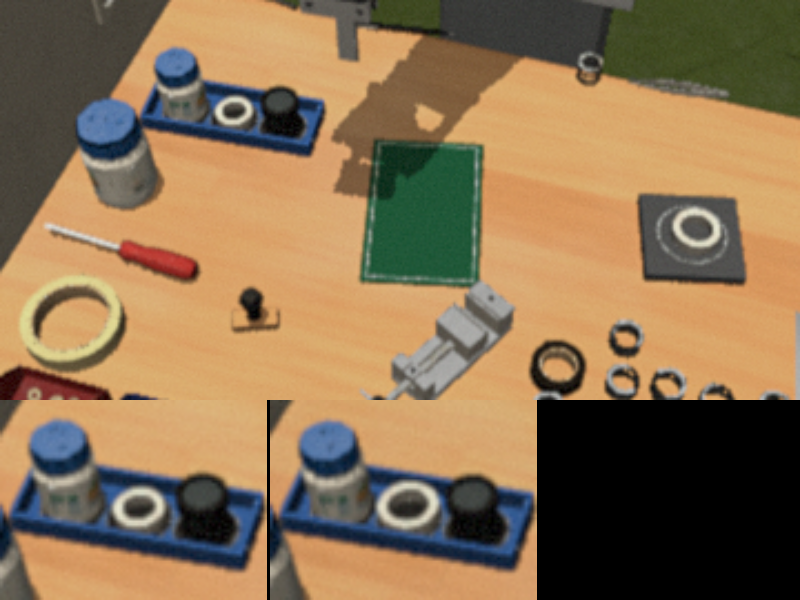

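Bottle and magnifier are back on their pads just as at the start (lower crops, before and after), the small gauge is in the middle of the tray, the large gauge (697,228) is inside the circle, and the bystanders are untouched.

```bash
python3 -c "
from cell import manip
print(manip.sign_off())"
```

```text
the job is handed in; nothing more can be done
None
```

The job is handed in at about 54 s of the 136 s allowed: gauges swapped, with the large one within about 6 mm of the circle's centre by the camera measurements; bottle and magnifier are back upright on their pads and the bystanders look unmoved in the final picture, but sign-off returned no verdict.

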